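Dispense one eraser and push it onto the blue patch

TASK

Press the red plunger of the eraser dispenser all the way down once and let it come back up, so that a single eraser drops out in front. Then push that eraser sideways along the table with the fingertips, without picking it up, until the whole of it lies flat on the blue patch. Let no second eraser out, and do not disturb the red tin, the green-lidded ink jar or the binder clip.

Things in the scene. Friction and masses are not known exactly. Their poses are not given: they have to be found in the camera images.
- dispenser: Grey eraser dispenser fixed to the table. Origin on the table under its eraser stack; erasers come out towards its -x, y runs across, z up. Magazine: x -15 to +11 mm, y +-28 mm, 50 mm high; housing behind it to x +70, y +-27, 51 mm high; base plate 3 mm thick, x -11 to +76, y +-40.
- pusher (a joint): Travel in m of the aluminium pusher (10 mm high, 32 mm wide) at the foot of the stack: 0 drawn back, 0.050 fully out. Linked to the plunger, it moves twice as far. It leaves the lowest eraser on the table, length across, its middle about 48 mm in front of the dispenser's origin (x -48 mm). As it draws back, the stack drops by one.
- plunger (a joint): Travel of the red plunger in m: 0 up (at rest), 0.025 fully down; at least 0.020 counts as pressed. A spring pushes it up: about 2 N to start, 6 N fully down, with slight damping. The pusher moves twice as far as the plunger.
- plunger_top (a point): Centre of the flat top of the red mushroom head (34 mm diameter), which stands 95.5 mm above the table at rest and moves straight down with the plunger; it lies 42 mm behind the dispenser's origin (+x).
- eraser_1: The lowest eraser in the stack, the one that comes out: blue and white block 19 x 43 x 13 mm, 20 g or so, origin at the centre of its underside, long axis y, z up.
- eraser_1_end_a (a point): Middle of the +y end face of eraser_1.
- eraser_1_end_b (a point): Middle of the -y end face of eraser_1.
- eraser_2: The second eraser of the stack, same as eraser_1; it stays in the dispenser and drops to the bottom.
- eraser_3: The top eraser of the stack, same as eraser_1; it stays in the dispenser.
- blue_patch: Flat blue rectangle on the table (paint-thin, nothing to catch on; the eraser slides freely over it), 60 mm along its x, 70 mm along its y, origin at its centre. It lies beside the outlet, on either side, with the axes of the dispenser.
- yellow_patch: Flat yellow rectangle of the same size on the other side of the outlet; not the target.
- pin_tin: Round red tin, 64 mm diameter, 27 mm high, origin at the centre of its underside; stands loose beyond one of the patches; leave alone.
- jar_green: Ink jar with a green lid, 48 mm diameter, 50 mm high, origin at the centre of its underside; stands loose beside the dispenser; leave alone.
- clip: Black binder clip, 53 x 32 x 26 mm, origin at the centre of its underside; lies loose on the table; leave alone.
There are look-alikes about, which are no part of the job. Of the things like the dispenser, leave any that is yellow; of the rest the larger one is meant.

How it is judged:
By the outcome, as a careful person would: the job done as asked, in the order asked, and still so for the second after the job is handed in, with the robot touching nothing.
It also fails if it takes over 43 s, if anything falls off the work surface, if the arm or the gripper's body presses on something with over 40 N, if the wrist force passes 120 N, or if a joint passes its speed limit or range.

ROBOT

A 7-joint arm with a two-finger parallel gripper is mounted at the origin on the work surface; the furniture and walls round the work are solid. World frame = base frame: x ahead of the robot, y to its left, z up, the work surface at z = 0. Lengths are in m, angles in rad, forces in N, time in s.
With the tool pointing down it reaches from about 0.425 to 0.975 m from the base axis. Payload 16.7 kg.
Tool frame: the origin (TCP) lies between the finger pads; the fingertips stand bot.tips_ahead ahead of it and the grasp point (between the pads) lies 11 mm behind it (bot.tips_ahead is the distance from the TCP to the fingertips, in m); z points along the fingers, y is the direction in which the jaws open and shut (so a half turn about z gives the same grasp; the last joint's range is limited). The gripper opens to 85 mm and grips with 20 to 120 N. Pads are 22 mm wide; open, the fingers measure 114 mm over their backs; the gripper's body (76 mm by 85 mm) begins 54 mm behind the grasp point. The pads swing forward as they close: fully open they stand 13 mm farther back than shut.
Start: joints at [1.188, 0.426, 0.074, 1.606, -0.034, 1.111, -0.067], TCP at [0.156, -0.657, 0.239] pointing down, gripper open.
Joint ranges: [-2.85, 2.85], [-0.5, 2.14], [-1.23, 1.37], [0.21, 2.46], [-1.02, 4.16], [0.16, 2.05], [-2.73, 2.73]. Speed limits (rad/s): [1.89, 1.89, 2.39, 2.39, 3.01, 3.01, 3.01].

INTERFACE

Orientations are given as a rotation vector (axis times angle).
In Python, from cell import bot gives the robot as it stands.
- The arm moves only by the tool carry_out, never from a script. Its argument "steps" is a list of rows, each an object with "delta_rot": the turn, a rotation vector about the tool's x, y, z in degrees, a list of three; "linear": the shift along the tool's x, y, z in cm, a list of three; "gripper": the closure, from 0 (fully open) to 1 (shut). In form: [{"delta_rot": [rx, ry, rz], "linear": [dx, dy, dz], "gripper": gripper}, ...]. A call has 1 to 20 rows; each row shifts and turns the commanded pose from where the row before left it, along the tool's axes as they then stand; what a row does not reach is not made up. A row lasts 1/8 s, in which the tool goes at most 62.5 mm and 10.7 degrees, less where a joint would pass 70% of its speed; a pose out of reach is approached as far as the arm can. A call with a gripper value outside its range is refused whole. The fingers move at their own pace and stop on an object; "newtons" is the grip in N (left out, the last holds). Time passes only in rows, so rows that do not move let the fingers close. It gives the time, the measured TCP pose, the force and the opening at its end, in the units of the state.
- bot.get_obs(): the state, without advancing time (a new reading comes with each control period).
- bot.camera(name): name is "scene" or "side" or "wrist"; returns (picture, depth): 400x640x3 uint8, red, green, blue; 400x640 float32, m along the optical axis (not along the pixel's ray), 0 where there is no reading.
- bot.camera_params(name): a dict with "fx", "fy", "cx", "cy" (pixels), "R" (3x3) and "t" (3): a world point X has camera coordinates R X + t; the wrist camera has in their place "hand_eye" (4x4, takes a point from camera to tool coordinates, whose origin is the TCP and whose axes are the flange's). Camera axes: x right, y down, z forward; pixel columns grow to the right and rows downward; lengths in m; the calibration is good to about 2 mm. A picture is of the moment at which its call begins: read the wrist's pose just before it. camera_params takes no time and is no camera call.
- bot.sign_off(): hands the job in, once; it reports no verdict.
The state is a dict: "clock": time; "joint_pos": joint angles; "joint_vel": joint speeds; "joint_torque": joint torques, N m; "tool_pos": TCP position; "tool_rot": TCP orientation; "wrist_force": force on the tool from outside, world axes, zero at the start; "torque": the same for the moment, N m; "width": finger opening in m.
Only numpy, scipy, OpenCV 4.12 (cv2) and the standard library are available. Lean on these libraries where they do the work, as an engineer would, in place of code of your own. Each camera call takes 0.05 s, during which the arm holds its last target.

## Working session

There is one attempt and no reset: what is moved stays moved. The work goes in short steps, Python scripts to look and compute and a tool call to move; the robot and the scene stay as the last step left them, time stands still between calls to the robot, and variables do not carry over. Pictures are saved under pics/ and viewed, and the job is handed in when it is done.

Besides the shell and the picture viewer there is one more tool, called after "Emit:" as a command line: name --argument value ..., lists and objects as JSON in quotes. carry_out: Moves the arm, as the interface text tells. Its arguments: {"type":"object","properties":{"steps":{"type":"array","items":{"type":"object","properties":{"delta_rot":{"type":"array","items":{"type":"number"}},"linear":{"type":"array","items":{"type":"number"}},"gripper":{"type":"number"}}}},"newtons":{"type":"number"}},"required":["steps"]}

```bash
ls; mkdir -p pics; cat > h.py <<'E'
import numpy as np,cv2
from cell import bot
from scipy.spatial.transform import Rotation as Ro
def snap(name,tag):
    o=bot.get_obs()
    im,d=bot.camera(name)
    np.savez('%s.npz'%tag,im=im,d=d,tp=o['tool_pos'],tr=o['tool_rot'])
    cv2.imwrite('pics/%s.png'%tag,im[:,:,::-1])
    return im,d,o
def cam(name,o=None):
    p=bot.camera_params(name)
    K=np.array([[p['fx'],0,p['cx']],[0,p['fy'],p['cy']],[0,0,1]])
    if name=='wrist':
        T=np.eye(4);T[:3,:3]=Ro.from_rotvec(o['tool_rot']).as_matrix();T[:3,3]=o['tool_pos']
        M=np.linalg.inv(T@np.array(p['hand_eye']));return K,M[:3,:3],M[:3,3]
    return K,np.array(p['R']),np.array(p['t'])
def plane(c,uv,z):
    K,R,t=c; uv=np.atleast_2d(np.array(uv,float))
    r=(R.T@np.linalg.inv(K)@np.c_[uv,np.ones(len(uv))].T).T
    o=-R.T@t
    return o+r*((z-o[2])/r[:,2])[:,None]
def proj(c,X):
    K,R,t=c; q=(K@(R@np.atleast_2d(X).T+t[:,None])).T
    return q[:,:2]/q[:,2:]
E
python3 - <<'E'
from h import *
o=bot.get_obs()
print(o, bot.tips_ahead)
for n in ['scene','side','wrist']:
    snap(n,n+'0'); c=cam(n,o); print(n,-c[1].T@c[2], c[1][2])
E
```

```text
pics
{'clock': 0.0, 'joint_pos': array([ 1.18749689,  0.42669762,  0.07386024,  1.60665468, -0.03410807,
        1.11078013, -0.06712578]), 'joint_vel': array([ 2.58301960e-04, -3.66237738e-05,  1.40545981e-03,  2.06890273e-03,
       -1.70803536e-03, -4.36201643e-04, -1.07619844e-03]), 'joint_torque': array([ 3.78399852e-05, -9.49820423e+01,  3.76128629e+00, -4.63514221e+01,
        1.92042778e-02,  1.00017514e-02,  1.43502763e-05]), 'tool_pos': array([ 0.15625151, -0.65623901,  0.23861276]), 'tool_rot': array([-3.11891499e+00, -3.66157985e-01,  3.73086257e-04]), 'wrist_force': array([-0.22957159, -0.12600505, -0.20850841]), 'torque': array([ 0.00045769, -0.07672993, -0.00447921]), 'width': 0.08523484632682307} 0.008
scene [-0.29836458  0.07652615  0.64582461] [ 0.6879743   0.45189759 -0.56787317]
side [0.39969862 1.36406093 0.59261907] [-0.01550012 -0.85888724 -0.51193013]
wrist [ 0.22629376 -0.63937549  0.37465206] [-0.27600678 -0.06587683 -0.95889546]
```

View pics/scene0.png

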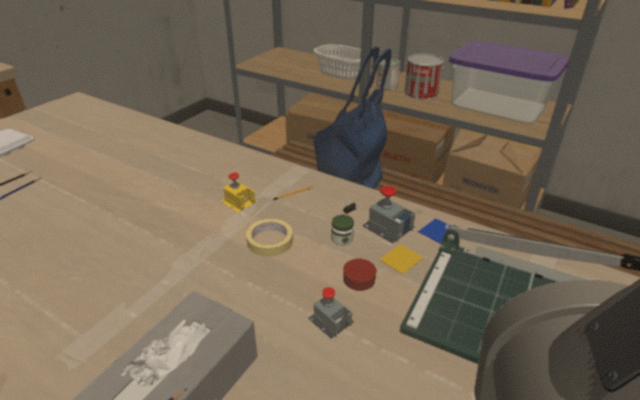

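View pics/side0.png

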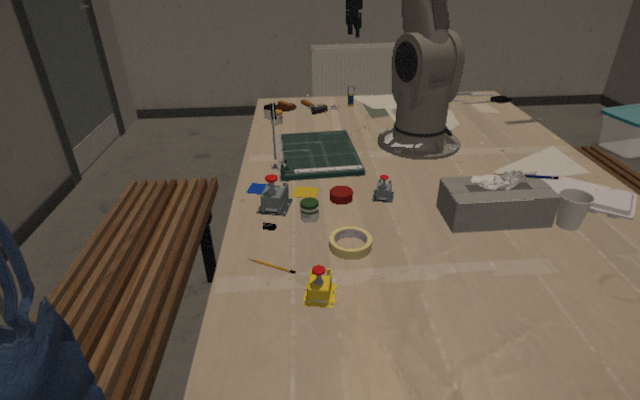

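View pics/wrist0.png

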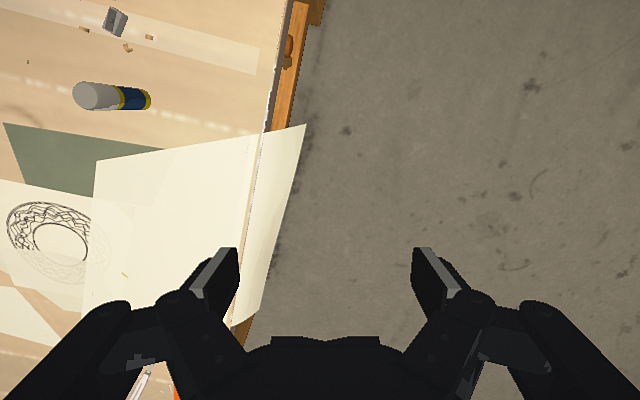

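Target dispenser: scene (390,220), side (273,195); blue patch scene (437,231), yellow (402,258). The smaller grey one and the yellow one are decoys. Now I'll measure.

```bash
cat > m1.py <<'E'
from h import *
def comps(im,lo,hi,box,amin=15):
    hsv=cv2.cvtColor(im,cv2.COLOR_RGB2HSV)
    m=cv2.inRange(hsv,lo,hi)
    if lo[0]==0: m|=cv2.inRange(hsv,(172,lo[1],lo[2]),(180,255,255))
    z=np.zeros_like(m);x0,y0,x1,y1=box;z[y0:y1,x0:x1]=m[y0:y1,x0:x1]
    n,l,s,c=cv2.connectedComponentsWithStats(z)
    return [(l==i,c[i],s[i]) for i in range(1,n) if s[i][4]>=amin]
for n,box in [('scene',(300,170,470,300)),('side',(220,170,400,245))]:
    f=np.load(n+'0.npz');im=f['im'];c=cam(n)
    for nm,lo,hi,z in [('blue',(105,150,60),(125,255,255),0),('yellow',(18,130,100),(32,255,255),0),('red',(0,150,60),(6,255,255),.0955),('green',(60,60,20),(90,255,120),.05)]:
        for m,ce,s in comps(im,lo,hi,box):
            print(n,nm,ce.round(1),s,plane(c,ce,z)[0].round(4),'z=.027',plane(c,ce,.027)[0].round(3))
            if nm in('blue','yellow'):
                ct=max(cv2.findContours(m.astype(np.uint8),0,1)[0],key=cv2.contourArea)
                P=plane(c,ct[:,0],0)[:,:2].astype(np.float32)
                r=cv2.minAreaRect(P*1000);print('   rect',r)
E
python3 m1.py
python3 - <<'E'
import cv2
for n,b in [('scene',(300,170,470,300)),('side',(220,160,400,245))]:
    im=cv2.imread('pics/%s0.png'%n)[b[1]:b[3],b[0]:b[2]]
    cv2.imwrite('pics/%s0c.png'%n,cv2.resize(im,None,fx=4,fy=4,interpolation=cv2.INTER_CUBIC))
E
```

```text
scene blue [434.6 230. ] [421 220  24  22 279] [0.526  0.2987 0.    ] z=.027 [0.492 0.289 0.027]
   rect ((528.6829223632812, 293.99786376953125), (47.794437408447266, 58.8855094909668), 77.27954864501953)
scene yellow [304.1 188.8] [300 187  10   5  18] [0.5087 0.6318 0.    ] z=.027 [0.475 0.609 0.027]
   rect ((508.32952880859375, 632.6094970703125), (7.793289661407471, 25.997844696044922), 63.956600189208984)
scene yellow [401.  258.5] [380 244  43  30 690] [0.4009 0.322  0.    ] z=.027 [0.372 0.312 0.027]
   rect ((401.9151611328125, 322.3169250488281), (60.37973403930664, 70.51316833496094), 76.91770935058594)
scene red [388.  190.4] [380 186  17  10 131] [0.4788 0.3972 0.0955] z=.027 [0.576 0.437 0.027]
scene red [359.6 271.8] [344 259  32  30 626] [0.2295 0.3304 0.0955] z=.027 [0.295 0.362 0.027]
scene red [328.3 292.4] [323 288  12  10 104] [0.1609 0.3497 0.0955] z=.027 [0.218 0.384 0.027]
side blue [256.1 188.1] [247 183  19  11 138] [0.5404 0.2911 0.    ] z=.027 [0.534 0.34  0.027]
   rect ((540.526123046875, 289.98077392578125), (54.73908615112305, 43.02825164794922), 75.38016510009766)
side yellow [304.8 191.9] [291 186  28  12 253] [0.401  0.3228 0.    ] z=.027 [0.401 0.37  0.027]
   rect ((400.8428649902344, 321.917724609375), (59.21088790893555, 68.11819458007812), 76.34010314941406)
side red [270.8 177.7] [265 174  12   8  74] [0.4851 0.4124 0.0955] z=.027 [0.497 0.281 0.027]
side red [383.5 176.8] [380 175   8   5  30] [0.2033 0.4287 0.0955] z=.027 [0.176 0.3   0.027]
side red [341.  194.3] [330 186  23  18 342] [0.3168 0.5083 0.0955] z=.027 [0.305 0.39  0.027]
side green [319.4 174.3] [281 170  83  10 405] [0.3588 0.3153 0.05  ] z=.027 [0.357 0.271 0.027]
```

View pics/scene0c.png

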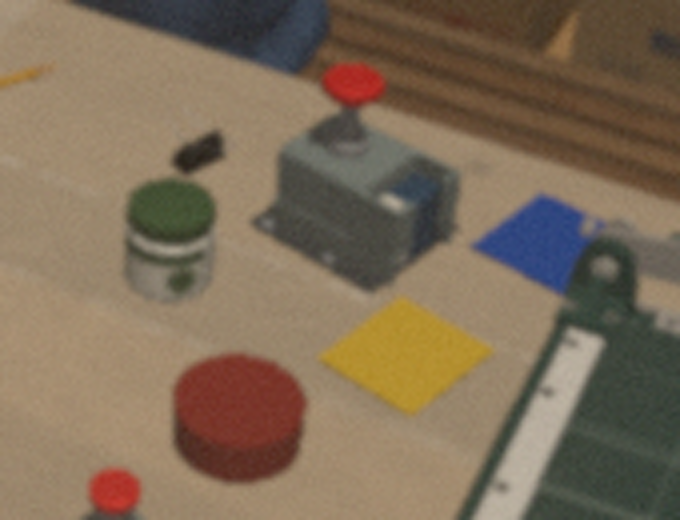

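View pics/side0c.png

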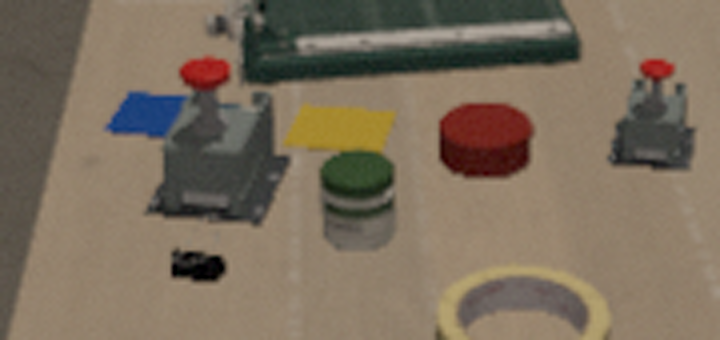

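Emit:
carry_out --steps '[{"linear": [5.88,-0.26,-1],"delta_rot": [0,0,-5],"gripper": 1},{"linear": [5.88,-0.26,-1],"delta_rot": [0,0,-5],"gripper": 1},{"linear": [5.88,-0.26,-1],"delta_rot": [0,0,-5],"gripper": 1},{"linear": [5.88,-0.26,-1],"delta_rot": [0,0,-5],"gripper": 1},{"linear": [5.88,-0.26,-1],"delta_rot": [0,0,-5],"gripper": 1},{"linear": [5.88,-0.26,-1],"delta_rot": [0,0,-5],"gripper": 1},{"linear": [5.88,-0.26,-1],"delta_rot": [0,0,-5],"gripper": 1},{"linear": [5.88,-0.26,0],"delta_rot": [0,0,-5],"gripper": 1},{"linear": [5.88,-0.26,0],"delta_rot": [0,0,-5],"gripper": 1},{"linear": [5.88,-0.26,0],"delta_rot": [0,0,-5],"gripper": 1},{"linear": [5.88,-0.26,0],"delta_rot": [0,0,-5],"gripper": 1},{"linear": [5.88,-0.26,0],"delta_rot": [0,0,-5],"gripper": 1},{"linear": [5.88,-0.26,0],"delta_rot": [0,0,-5],"gripper": 1},{"linear": [5.88,-0.26,0],"delta_rot": [0,0,-5],"gripper": 1},{"linear": [5.88,-0.26,0],"delta_rot": [0,0,-5],"gripper": 1},{"linear": [5.88,-0.26,0],"delta_rot": [0,0,-5],"gripper": 1},{"linear": [5.88,-0.26,0],"delta_rot": [0,0,-5],"gripper": 1},{"linear": [5.88,-0.26,0],"delta_rot": [0,0,-5],"gripper": 1},{"linear": [5.88,-0.26,0],"delta_rot": [0,0,-5],"gripper": 1},{"linear": [5.88,-0.26,0],"delta_rot": [0,0,-5],"gripper": 1}]'

```text
clock: 2.65
tool_pos: [0.6181, 0.2695, 0.309]
tool_rot: [-1.721, -2.628, 0.0]
wrist_force: [1.1, -0.2, -0.4]
width: -0.0001
```

Emit:
carry_out --steps '[{"linear": [0,0,0],"delta_rot": [0,0,-10.6],"gripper": 1},{"linear": [0,0,0],"delta_rot": [0,0,-10.6],"gripper": 1},{"linear": [0,0,0],"delta_rot": [0,0,-10.6],"gripper": 1},{"linear": [0,0,0],"delta_rot": [0,0,-10.6],"gripper": 1},{"linear": [0,0,0],"delta_rot": [0,0,-10.6],"gripper": 1},{"linear": [4,0,0],"delta_rot": [0,0,0],"gripper": 1},{"linear": [4,0,0],"delta_rot": [0,0,0],"gripper": 1},{"linear": [4,0,0],"delta_rot": [0,0,0],"gripper": 1},{"linear": [4,1,0],"delta_rot": [0,0,0],"gripper": 1},{"linear": [3,1,0],"delta_rot": [0,0,0],"gripper": 1},{"linear": [0,1,0],"delta_rot": [0,0,0],"gripper": 1},{"linear": [0,0,0],"delta_rot": [0,0,0],"gripper": 1}]'

```text
clock: 4.15
tool_pos: [0.4416, 0.3419, 0.3092]
tool_rot: [-0.372, -3.119, -0.0]
wrist_force: [0.0, -0.3, 1.1]
width: -0.0
```

```bash
python3 - <<'E'
from h import *
im,d,o=snap('wrist','w1'); print(o['tool_pos'],o['tool_rot'],o['joint_pos'],o['clock']); print(cam('wrist',o)[0])
print(Ro.from_rotvec(o['tool_rot']).as_matrix().round(3))
E
```

```text
[0.44161244 0.34192261 0.30919827] [-3.71730319e-01 -3.11929841e+00 -2.46488105e-04] [-0.03054569  0.28632568 -0.89382732  1.74323074  0.2358968   1.22501402
  0.34829399] 4.15
[[292.56259135   0.         324.67630168]
 [  0.         292.56259135 197.64208713]
 [  0.           0.           1.        ]]
[[-0.972  0.235 -0.   ]
 [ 0.235  0.972  0.   ]
 [ 0.     0.    -1.   ]]
```

View pics/w1.png

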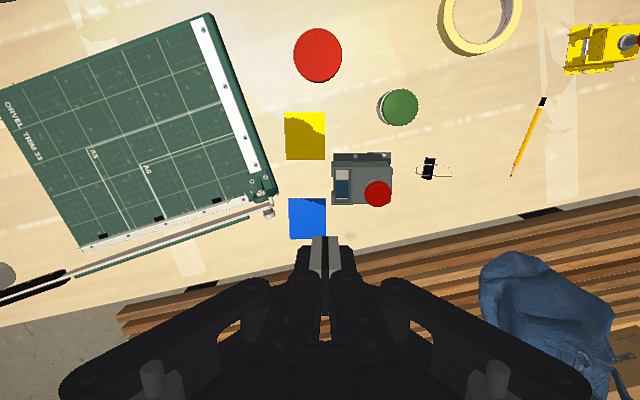

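Wrist view: blue patch (307,218), yellow (305,136), plunger head (378,194), cutter hinge (265,200) near the outlet, jar (398,107), tin (317,55), clip (430,170).

```bash
cat > m2.py <<'E'
from h import *
import sys
f=np.load(sys.argv[1]+'.npz');im=f['im'];d=f['d'];o=dict(tool_pos=f['tp'],tool_rot=f['tr']);c=cam('wrist',o)
hsv=cv2.cvtColor(im,cv2.COLOR_RGB2HSV)
def P3(): 
    v,u=np.mgrid[0:400,0:640];K,R,t=c
    p=np.stack([(u-K[0,2])/K[0,0]*d,(v-K[1,2])/K[1,1]*d,d],-1)
    return (p-t)@R
X=P3()
for nm,lo,hi,z in [('blue',(105,170,60),(125,255,255),0),('yellow',(20,170,80),(32,255,255),0),('red',(0,170,60),(6,255,255),.0955)]:
    m=cv2.inRange(hsv,lo,hi)
    if nm=='red': m|=cv2.inRange(hsv,(172,170,60),(180,255,255))
    n,l,s,ce=cv2.connectedComponentsWithStats(m)
    for i in range(1,n):
        if s[i][4]<150 : continue
        mm=(l==i).astype(np.uint8); ct=max(cv2.findContours(mm,0,1)[0],key=cv2.contourArea)
        Q=plane(c,ct[:,0],z)[:,:2].astype(np.float32)*1000
        zz=np.median(X[l==i][:,2])
        print(nm,ce[i].round(1),s[i],'depthz',zz.round(4),'minrect',np.round(cv2.minAreaRect(Q)[0],1),np.round(cv2.minAreaRect(Q)[1],1),round(cv2.minAreaRect(Q)[2],1),'circ',np.round(cv2.minEnclosingCircle(Q)[0],1),round(cv2.minEnclosingCircle(Q)[1],1))
np.save(sys.argv[1]+'_X.npy',X)
E
python3 m2.py w1
python3 - <<'E'
import numpy as np,cv2
X=np.load('w1_X.npy')
Z=X[...,2]
# dispenser frame
c,s=np.cos(np.radians(76.6)),np.sin(np.radians(76.6))
print('table z',np.median(Z[150:200,200:240]),Z[218,307],Z[136,305])
# cutter heights in region around outlet
for v in range(170,250,6): print(v,[int(round(1000*z)) for z in Z[v,240:400:6]])
im=cv2.imread('pics/w1.png')[80:260,230:460]
cv2.imwrite('pics/w1c.png',cv2.resize(im,None,fx=3.4,fy=3.3,interpolation=cv2.INTER_CUBIC))
E
```

```text
blue [306.8 217.9] [ 288  199   38   40 1413] depthz 0.0042 minrect [528.  291.3] [58.8 67.5] 76.5 circ [526.8 290.7] 43.5
yellow [598.5  47.2] [ 563   22   77   53 2768] depthz 0.0316 minrect [380.  749.1] [100.5  61.8] 80.6 circ [379.4 747.3] 53.9
yellow [527.7 135.6] [514 108  28  57 251] depthz 0.007 minrect [478.  644.5] [ 6.8 84.8] 62.9 circ [478.7 645.8] 42.4
yellow [304.8 135.3] [ 284  112   41   48 1886] depthz 0.004 minrect [399.3 320.9] [58.5 68.9] 76.4 circ [399.3 321.1] 45.1
red [317.5  55. ] [ 294   29   48   54 2032] depthz 0.0281 minrect [313.7 364.8] [51.4 52.7] 74.7 circ [313.7 364.3] 26.9
red [377.5 193.7] [364 181  28  26 543] depthz 0.0966 minrect [482.9 399.1] [32.8 32.3] 14.9 circ [482.7 399.5] 16.8
table z 0.02690218787208041 0.004340385490618074 0.00393963158000845
170 [27, 27, 33, 31, 37, 20, 2, 2, 1, 1, 2, 2, 1, 2, 1, 1, 41, 42, 12, 54, 54, 53, 53, 51, 52, 53, 4]
176 [27, 27, 38, 38, 39, 25, 2, 2, 0, 1, 3, 3, 2, 1, 1, 2, 42, 43, 14, 52, 53, 52, 52, 54, 53, 53, 2]
182 [26, 27, 39, 45, 39, 37, 3, 1, 2, 2, 3, 2, 1, 3, 3, 2, 43, 45, 41, 52, 54, 58, 92, 95, 91, 
[... 378 characters left out ...]
3, 3, 2, 2, 1, 96, 3, 1, 2]
212 [53, 63, 66, 3, 58, 58, 3, 1, 5, 4, 3, 4, 4, 5, 5, 3, 2, 3, 2, 2, 3, 2, 4, 3, 2, 1, 4]
218 [69, 69, 1, 3, 3, 1, 3, 2, 5, 4, 4, 5, 4, 6, 4, 4, 1, 2, 2, 2, 2, 2, 2, 2, 2, 2, 1]
224 [3, 2, 2, 2, 3, 2, 2, 3, 3, 5, 4, 5, 3, 3, 5, 1, 2, 2, 3, 2, 2, 2, 2, 2, 2, 1, 1]
230 [3, 2, 3, 4, 2, 3, 1, 3, 2, 3, 5, 4, 5, 5, 5, 3, 3, 1, 2, 2, 2, 2, 2, 445, 2, 2, 3]
236 [3, 2, 2, 1, 1, 3, 3, 3, 4, 4, 4, 4, 308, 308, 307, 308, 308, 2, 2, 3, 3, 2, 3, 2, 3, 2, 3]
242 [3, 3, 2, 2, 3, 2, 3, 3, 2, 3, 4, 3, 315, 315, 315, 314, 315, 1, 3, 2, 2, 4, 3, 3, 1, -748, -750]
248 [2, 2, 2, 2, 3, 4, 3, 3, 2, 3, 314, 313, 321, 322, 320, 321, 321, 313, 314, 3, 2, -750, -751, -748, -745, -369, -360]
```

View pics/w1c.png

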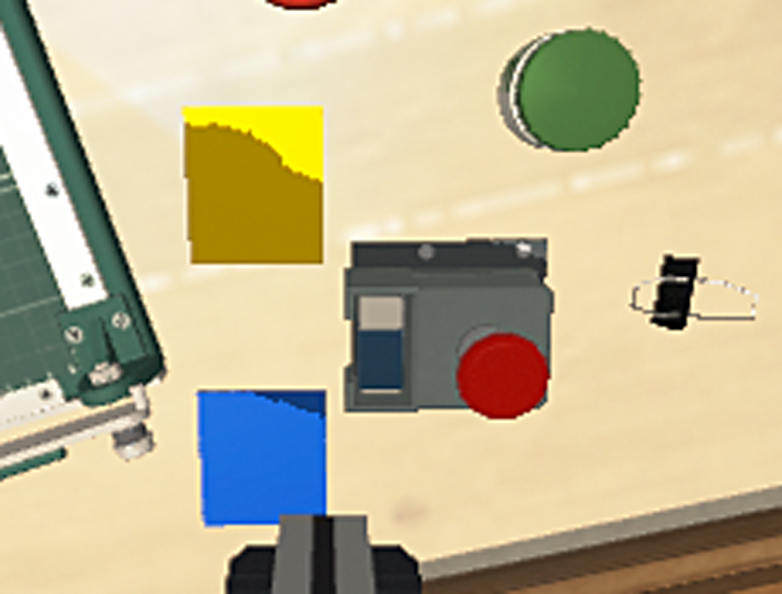

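```bash
python3 - <<'E'
import numpy as np
X=np.load('w1_X.npy');ex=np.array([.2334,.9724]);ey=np.array([-.9724,.2334]);O=np.array([.4729,.3584])
D=np.stack([(X[...,:2]-O)@ex,(X[...,:2]-O)@ey,X[...,2]-.002],-1)*1000
m=np.zeros((400,640),bool);m[60:225,100:330]=1
for z0,z1 in [(10,30),(30,45),(45,60),(60,90)]:
    k=m&(D[...,2]>z0)&(D[...,2]<z1)&(D[...,0]>-200)&(D[...,0]<-20)
    p=D[k]; print(z0,z1,len(p),'x max',np.percentile(p[:,0],[95,99,99.7]))
    for yb in range(-140,90,15):
        q=p[(p[:,1]>=yb)&(p[:,1]<yb+15)]
        if len(q)>3: print('   y',yb,'xmax',np.percentile(q[:,0],98).round(),'zmax',np.percentile(q[:,2],98).round())
E
```

```text
10 30 7802 x max [-42.64538881 -24.16552473 -21.51872787]
   y -65 xmax -188.0 zmax 27.0
   y -50 xmax -144.0 zmax 27.0
   y -35 xmax -99.0 zmax 30.0
   y -20 xmax -96.0 zmax 27.0
   y -5 xmax -100.0 zmax 26.0
   y 10 xmax -105.0 zmax 30.0
   y 25 xmax -110.0 zmax 30.0
   y 40 xmax -114.0 zmax 30.0
   y 55 xmax -119.0 zmax 30.0
   y 70 xmax -124.0 zmax 30.0
   y 85 xmax -128.0 zmax 30.0
30 45 1152 x max [-103.17879456  -95.52004906  -94.47291552]
   y -50 xmax -111.0 zmax 45.0
   y -35 xmax -106.0 zmax 45.0
   y -20 xmax -94.0 zmax 44.0
   y -5 xmax -101.0 zmax 44.0
   y 10 xmax -105.0 zmax 37.0
   y 25 xmax -119.0 zmax 32.0
   y 40 xmax -124.0 zmax 32.0
   y 55 xmax -129.0 zmax 32.0
   y 70 xmax -133.0 zmax 32.0
   y 85 xmax -138.0 zmax 32.0
45 60 481 x max [-97.41639755 -95.67398289 -95.23592894]
   y -65 xmax -180.0 zmax 59.0
   y -50 xmax -95.0 zmax 59.0
   y -35 xmax -97.0 zmax 60.0
   y -20 xmax -97.0 zmax 60.0
   y -5 xmax -112.0 zmax 50.0
60 90 408 x max [-96.91024431 -94.3641265  -93.36384563]
   y -65 xmax -155.0 zmax 68.0
   y -50 xmax -127.0 zmax 71.0
   y -35 xmax -96.0 zmax 67.0
   y -20 xmax -93.0 zmax 67.0
```

```bash
python3 - <<'E'
import numpy as np
from h import *
X=np.load('w1_X.npy');f=np.load('w1.npz');R=Ro.from_rotvec(f['tr']).as_matrix()
T=((X-f['tp'])@R)*1000
m=(X[...,2]>.2)
for a in range(-110,10,8):
    k=m&(T[...,2]>a)&(T[...,2]<=a+8)
    if k.sum()>5:
        q=T[k]; print('tool z',a,a+8,'y',q[:,1].min().round(),q[:,1].max().round(),'x',q[:,0].min().round(),q[:,0].max().round())
E
```

```text
tool z -102 -94 y -17.0 18.0 x 21.0 22.0
tool z -94 -86 y -59.0 60.0 x 11.0 22.0
tool z -86 -78 y -63.0 63.0 x 1.0 20.0
tool z -78 -70 y -62.0 61.0 x -8.0 19.0
tool z -70 -62 y -54.0 56.0 x -8.0 19.0
tool z -62 -54 y -48.0 48.0 x -8.0 18.0
tool z -54 -46 y -42.0 42.0 x -9.0 15.0
tool z -46 -38 y -36.0 36.0 x -12.0 15.0
tool z -38 -30 y -26.0 27.0 x -11.0 14.0
tool z -30 -22 y -13.0 14.0 x -7.0 12.0
tool z -22 -14 y -14.0 14.0 x 7.0 12.0
tool z -14 -6 y -14.0 14.0 x 6.0 12.0
tool z -6 2 y -14.0 14.0 x 7.0 12.0
```

Emit:
carry_out --steps '[{"linear": [0,0,0],"delta_rot": [0,0,10],"gripper": 1},{"linear": [0,0,0],"delta_rot": [0,0,10],"gripper": 1},{"linear": [0,0,0],"delta_rot": [0,0,10],"gripper": 1},{"linear": [0,0,0],"delta_rot": [0,0,10],"gripper": 1},{"linear": [0,0,0],"delta_rot": [0,0,10],"gripper": 1},{"linear": [0,0,0],"delta_rot": [0,0,10],"gripper": 1},{"linear": [0,0,0],"delta_rot": [0,0,10],"gripper": 1},{"linear": [0,0,0],"delta_rot": [0,0,10],"gripper": 1},{"linear": [0,0,0],"delta_rot": [0,0,10],"gripper": 1},{"linear": [3.5,1.3,0],"delta_rot": [0,0,0],"gripper": 1},{"linear": [3.0,1.3,3],"delta_rot": [0,0,0],"gripper": 1},{"linear": [0,0,5],"delta_rot": [0,0,0],"gripper": 1},{"linear": [0,0,5],"delta_rot": [0,0,0],"gripper": 1},{"linear": [0,0,3],"delta_rot": [0,0,0],"gripper": 1},{"linear": [0,0,2],"delta_rot": [0,0,0],"gripper": 1},{"linear": [0,0,0],"delta_rot": [0,0,0],"gripper": 1}]'

```text
clock: 6.2
tool_pos: [0.4818, 0.398, 0.1283]
tool_rot: [-2.47, -1.942, 0.003]
wrist_force: [0.7, 0.3, 0.6]
width: -0.0
```

```bash
python3 - <<'E'
from h import *
o=bot.get_obs(); R=Ro.from_rotvec(o['tool_rot']).as_matrix()
print(o['tool_pos'],R.round(4),o['joint_pos'])
print('to plunger, tool cm',100*R.T@(np.array([.4827,.3992,.0955+.008])-o['tool_pos']))
im,d,o=snap('wrist','w2');im,d,o=snap('scene','s2')
E
python3 m2.py w2
```

```text
[0.4817852  0.39804717 0.12830021] [[ 0.2359  0.9718 -0.0016]
 [ 0.9718 -0.2359 -0.0011]
 [-0.0015 -0.0013 -1.    ]] [-0.35584273  0.52501592 -0.57918998  1.78778747  0.34760277  0.93410842
 -1.3216472 ]
to plunger, tool cm [0.13728673 0.06481161 2.47974116]
blue [395.1 267.9] [ 359  254   71   36 1894] depthz 0.0043 minrect [529.7 298.7] [40.3 70.2] 76.4 circ [530.9 299. ] 39.2
yellow [260.  267.7] [ 227  255   67   32 1712] depthz 0.0041 minrect [398.5 331.7] [35.6 66.8] 76.4 circ [399.  332.3] 37.2
red [327.4 222. ] [ 301  201   53   44 1707] depthz 0.0967 minrect [484.4 403.5] [28.5 32.5] 76.4 circ [484. 401.] 17.0
red [148.1 270.1] [ 108  235   81   71 4314] depthz 0.0279 minrect [363.1 398.9] [57. 45.] 35.4 circ [363.7 398.1] 28.7
```

View pics/w2.png

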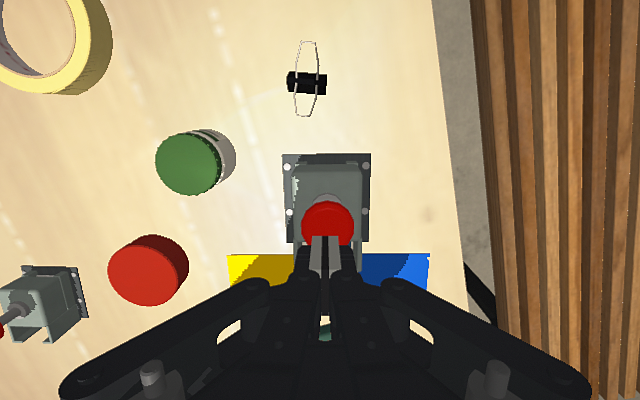

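View pics/s2.png

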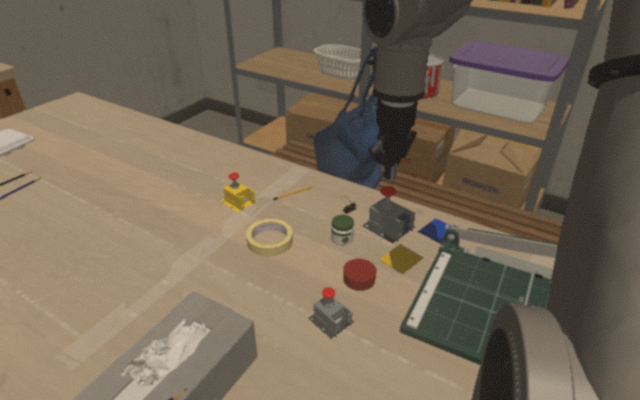

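Emit:
carry_out --steps '[{"linear": [0.2,0.1,1],"delta_rot": [0,0,0],"gripper": 1},{"linear": [0,0,1],"delta_rot": [0,0,0],"gripper": 1},{"linear": [0,0,0.5],"delta_rot": [0,0,0],"gripper": 1},{"linear": [0,0,0.5],"delta_rot": [0,0,0],"gripper": 1},{"linear": [0,0,0.5],"delta_rot": [0,0,0],"gripper": 1},{"linear": [0,0,0.4],"delta_rot": [0,0,0],"gripper": 1},{"linear": [0,0,0.4],"delta_rot": [0,0,0],"gripper": 1},{"linear": [0,0,0.3],"delta_rot": [0,0,0],"gripper": 1},{"linear": [0,0,0.2],"delta_rot": [0,0,0],"gripper": 1},{"linear": [0,0,0],"delta_rot": [0,0,0],"gripper": 1}]'

```text
clock: 7.55
tool_pos: [0.4831, 0.4004, 0.0813]
tool_rot: [2.469, 1.943, -0.0]
wrist_force: [-2.0, -2.8, 6.0]
width: 0.0003
```

Emit:
carry_out --steps '[{"linear": [0,0,0.1],"delta_rot": [0,0,0],"gripper": 1},{"linear": [0,0,0.1],"delta_rot": [0,0,0],"gripper": 1},{"linear": [0,0,0.05],"delta_rot": [0,0,0],"gripper": 1},{"linear": [0,0,0],"delta_rot": [0,0,0],"gripper": 1}]'

```text
clock: 8.05
tool_pos: [0.4831, 0.4004, 0.0789]
tool_rot: [2.469, 1.943, -0.0]
wrist_force: [-1.6, -2.8, 5.3]
width: -0.0
```

```bash
python3 - <<'E'
from h import *
snap('wrist','w3');snap('side','sd3');o=bot.get_obs();print(o['tool_pos'],o['wrist_force'])
im=cv2.imread('pics/sd3.png')[150:250,220:400];cv2.imwrite('pics/sd3c.png',cv2.resize(im,None,fx=4,fy=4,interpolation=cv2.INTER_CUBIC))
E
```

```text
[0.48314632 0.40035483 0.07893334] [-2.97638242 -3.05661351  5.49550567]
```

View pics/sd3c.png

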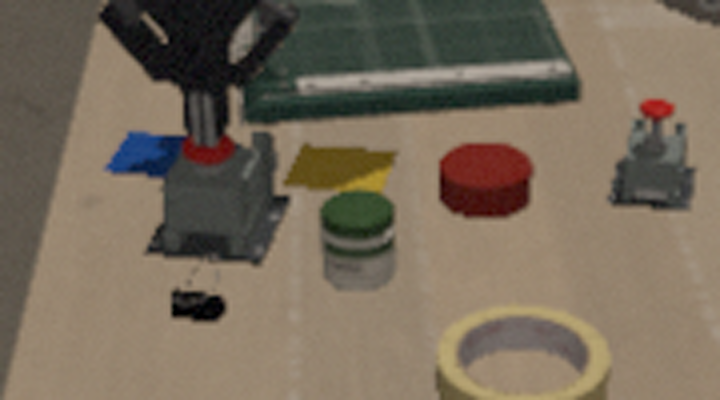

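View pics/w3.png

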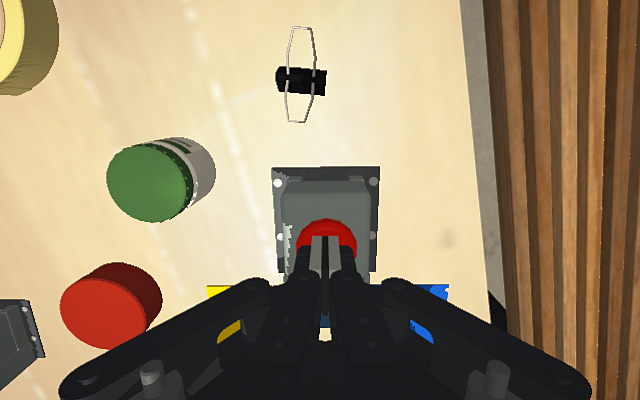

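Emit:
carry_out --steps '[{"linear": [0,0,0.05],"delta_rot": [0,0,0],"gripper": 1},{"linear": [0,0,0],"delta_rot": [0,0,0],"gripper": 1},{"linear": [0,0,-0.5],"delta_rot": [0,0,0],"gripper": 1},{"linear": [0,0,-0.6],"delta_rot": [0,0,0],"gripper": 1},{"linear": [0,0,-0.7],"delta_rot": [0,0,0],"gripper": 1},{"linear": [0,0,-0.8],"delta_rot": [0,0,0],"gripper": 1},{"linear": [0,0,-1.5],"delta_rot": [0,0,0],"gripper": 1},{"linear": [0,0,-3],"delta_rot": [0,0,0],"gripper": 1},{"linear": [0,0,-4],"delta_rot": [0,0,0],"gripper": 1},{"linear": [-3,-1.6,-2],"delta_rot": [0,0,0],"gripper": 1},{"linear": [-3,-1.7,0],"delta_rot": [0,0,0],"gripper": 1},{"linear": [-3,-1.7,0],"delta_rot": [0,0,0],"gripper": 1},{"linear": [0,0,0],"delta_rot": [0,0,0],"gripper": 1}]'

```text
clock: 9.78
tool_pos: [0.4125, 0.3233, 0.2104]
tool_rot: [2.468, 1.941, 0.001]
wrist_force: [-0.4, -0.1, -0.4]
width: -0.0
```

```bash
python3 - <<'E'
from h import *
im,d,o=snap('wrist','w4');print(o['tool_pos'],o['wrist_force'])
E
python3 m2.py w4
```

```text
[0.41249993 0.32330366 0.21041189] [-0.38737131 -0.13263676 -0.44315815]
blue [423.3 176.4] [ 394  153   61   48 2766] depthz 0.0042 minrect [527.9 290.5] [58.2 70.6] 76.4 circ [527.7 290.6] 45.5
yellow [314.2 177.3] [ 285  154   59   49 2777] depthz 0.0041 minrect [399.2 320.3] [59.7 69.6] 77.3 circ [399.1 319.9] 45.3
red [387.4  86.3] [ 367   65   42   44 1427] depthz 0.0967 minrect [483.1 399.6] [32.6 33. ] 78.8 circ [482.9 399.7] 16.8
red [219.4 163.1] [ 189  135   63   58 2807] depthz 0.028 minrect [331.3 372.1] [54.  49.2] 9.5 circ [331.5 371.7] 27.1
red [ 96.3 198.3] [ 84 188  26  22 453] depthz 0.0677 minrect [213.6 368.4] [19.6 22.7] 76.4 circ [213.7 368.4] 11.5
```

View pics/w4.png

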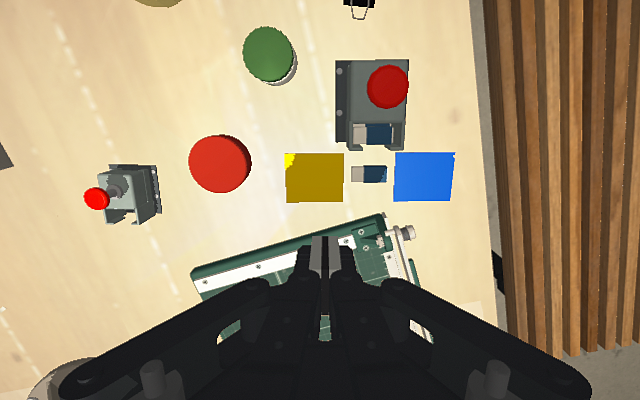

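One eraser lies at px (369,174), between the yellow (314,177) and blue (424,176) patches; the plunger is back up. Measuring the eraser.

```bash
cat > er.py <<'E'
from h import *
import sys
tag=sys.argv[1];x0,y0,x1,y1=map(int,sys.argv[2:6])
f=np.load(tag+'.npz');o=dict(tool_pos=f['tp'],tool_rot=f['tr']);c=cam('wrist',o)
K,Rr,t=c;d=f['d'];v,u=np.mgrid[0:400,0:640]
X=(np.stack([(u-K[0,2])/K[0,0]*d,(v-K[1,2])/K[1,1]*d,d],-1)-t)@Rr
m=np.zeros((400,640),np.uint8);m[y0:y1,x0:x1]=((X[...,2]>.010)&(X[...,2]<.021))[y0:y1,x0:x1]
n,l,s,ce=cv2.connectedComponentsWithStats(m);i=1+np.argmax(s[1:,4])
ct=max(cv2.findContours((l==i).astype(np.uint8),0,1)[0],key=cv2.contourArea)
P=plane(c,ct[:,0],.013)[:,:2].astype(np.float32)*1000
r=cv2.minAreaRect(P);print('rect',r,'px',s[i],'z',np.median(X[l==i][:,2]))
O=np.array([.4729,.3584]);ex=np.array([.2334,.9724]);ey=np.array([-.9724,.2334])
ctr=np.array(r[0])/1000;print('disp frame',(ctr-O)@ex,(ctr-O)@ey)
B=np.array([.5279,.2906]);print('rel blue',((ctr-B)@ex).round(4),((ctr-B)@ey).round(4))
bx=cv2.boxPoints(r)/1000-B;print('corners rel blue mm',(1000*np.c_[bx@ex,bx@ey]).round(1))
R=Ro.from_rotvec(f['tr']).as_matrix();q=np.r_[ctr,0.0];print('tool cm',(100*R.T@(q-f['tp'])).round(2),'tool yaw y',np.degrees(np.arctan2(R[1,1],R[0,1])))
E
python3 er.py w4 346 158 392 192
```

```text
rect ((463.3897399902344, 312.79705810546875), (18.944704055786133, 42.49711227416992), 76.37684631347656) px [351 166  37  17 598] z 0.014313721045199273
disp frame -0.046563995384521474 -0.0013959498046874957
rel blue 0.0065 0.0679
corners rel blue mm [[-2.9 89.2]
 [-3.  46.7]
 [16.  46.6]
 [16.  89.1]]
tool cm [ 0.19  5.16 21.05] tool yaw y -13.62787642854228
```

Emit:
carry_out --steps '[{"linear": [0.2,0,4],"delta_rot": [0,0,0],"gripper": 1},{"linear": [0,0,5],"delta_rot": [0,0,0],"gripper": 1},{"linear": [0,0,5],"delta_rot": [0,0,0],"gripper": 1},{"linear": [0,0,3],"delta_rot": [0,0,0],"gripper": 1},{"linear": [0,0,1.5],"delta_rot": [0,0,0],"gripper": 1},{"linear": [0,0,0.7],"delta_rot": [0,0,0],"gripper": 1},{"linear": [0,0,0.5],"delta_rot": [0,0,0],"gripper": 1},{"linear": [0,0,0],"delta_rot": [0,0,0],"gripper": 1}]'

```text
clock: 10.82
tool_pos: [0.4143, 0.3269, 0.0129]
tool_rot: [2.469, 1.942, 0.001]
wrist_force: [-0.0, -0.4, 0.6]
width: 0.0003
```

```bash
python3 - <<'E'
from h import *
im,d,o=snap('wrist','w5');print(o['tool_pos'],o['wrist_force'])
E
python3 er.py w5 335 60 640 240
```

```text
[0.41427991 0.3269298  0.01289862] [-0.04740327 -0.35104271  0.61589284]
rect ((451.5241394042969, 380.6936340332031), (64.3430404663086, 2.920274257659912), 75.90536499023438) px [372  60  12 145 630] z 0.015864053008392182
disp frame 0.0166892038708496 0.025989221026611324
rel blue 0.0698 0.0953
corners rel blue mm [[ 37.6  97.1]
 [ 37.6  94.2]
 [101.9  93.5]
 [102.   96.4]]
tool cm [6.1  2.35 1.3 ] tool yaw y -13.61730523807552
```

View pics/w5.png

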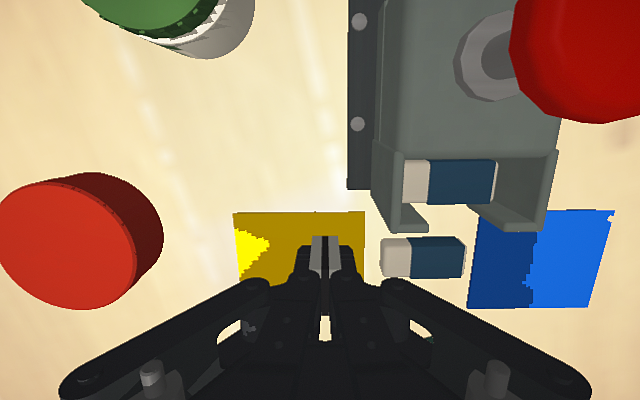

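Emit:
carry_out --steps '[{"linear": [-0.15,0.5,0],"delta_rot": [0,0,0],"gripper": 1},{"linear": [0,0.5,0],"delta_rot": [0,0,0],"gripper": 1},{"linear": [0,0.3,0],"delta_rot": [0,0,0],"gripper": 1},{"linear": [0,0.3,0],"delta_rot": [0,0,0],"gripper": 1},{"linear": [0,0.5,0],"delta_rot": [0,0,0],"gripper": 1},{"linear": [0,0.5,0],"delta_rot": [0,0,0],"gripper": 1},{"linear": [0,0.5,0],"delta_rot": [0,0,0],"gripper": 1},{"linear": [0,0.5,0],"delta_rot": [0,0,0],"gripper": 1},{"linear": [0,0.5,0],"delta_rot": [0,0,0],"gripper": 1},{"linear": [0,0.5,0],"delta_rot": [0,0,0],"gripper": 1},{"linear": [0,0.5,0],"delta_rot": [0,0,0],"gripper": 1},{"linear": [0,0.4,0],"delta_rot": [0,0,0],"gripper": 1},{"linear": [0,0.3,0],"delta_rot": [0,0,0],"gripper": 1}]'

```text
clock: 12.5
tool_pos: [0.4701, 0.3115, 0.0123]
tool_rot: [-2.469, -1.942, -0.0]
wrist_force: [-0.0, -0.6, 0.5]
width: 0.0003
```

```bash
python3 - <<'E'
from h import *
im,d,o=snap('wrist','w6');print(o['tool_pos'],o['wrist_force'])
E
python3 er.py w6 350 225 640 300
```

```text
[0.47014008 0.31152513 0.01234278] [-0.01675521 -0.60547071  0.47212929]
rect ((502.7020263671875, 303.280029296875), (20.602201461791992, 42.06438064575195), 76.38645935058594) px [ 350  240   83   37 2757] z 0.014417869739729042
disp frame -0.0466428665576172 -0.04184449160156255
rel blue 0.0064 0.0275
corners rel blue mm [[-3.8 48.5]
 [-3.9  6.5]
 [16.7  6.4]
 [16.8 48.5]]
tool cm [-0.04  3.36  1.23] tool yaw y -13.613577561563885
```

View pics/w6.png

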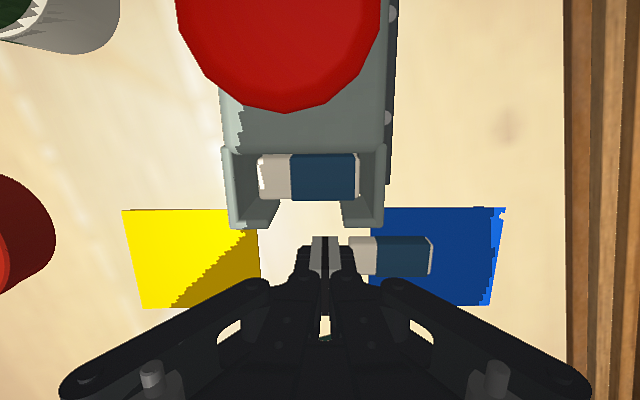

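Emit:
carry_out --steps '[{"linear": [0,0.5,0],"delta_rot": [0,0,0],"gripper": 1},{"linear": [0,0.5,0],"delta_rot": [0,0,0],"gripper": 1},{"linear": [0,0.5,0],"delta_rot": [0,0,0],"gripper": 1},{"linear": [0,0.5,0],"delta_rot": [0,0,0],"gripper": 1},{"linear": [0,0.4,0],"delta_rot": [0,0,0],"gripper": 1},{"linear": [0,0.3,0],"delta_rot": [0,0,0],"gripper": 1},{"linear": [0,0,0],"delta_rot": [0,0,0],"gripper": 1},{"linear": [0,-0.5,0],"delta_rot": [0,0,0],"gripper": 1},{"linear": [0,-1,0],"delta_rot": [0,0,0],"gripper": 1},{"linear": [0,-1,-0.5],"delta_rot": [0,0,0],"gripper": 1},{"linear": [0,0,-3],"delta_rot": [0,0,0],"gripper": 1},{"linear": [0,0,-4],"delta_rot": [0,0,0],"gripper": 1},{"linear": [0,0,-5],"delta_rot": [0,0,0],"gripper": 1},{"linear": [0,-2,-5],"delta_rot": [0,0,0],"gripper": 1},{"linear": [0,-2,-2],"delta_rot": [0,0,0],"gripper": 1},{"linear": [0,0,0],"delta_rot": [0,0,0],"gripper": 1}]'

```text
clock: 14.55
tool_pos: [0.4319, 0.3216, 0.2093]
tool_rot: [2.466, 1.945, 0.005]
wrist_force: [1.0, -0.0, -0.5]
width: 0.0001
```

```bash
python3 - <<'E'
from h import *
im,d,o=snap('wrist','w7');print(o['tool_pos'],o['wrist_force'])
E
python3 er.py w7 392 140 480 215; python3 m2.py w7
```

```text
[0.43188741 0.32163961 0.20932706] [ 0.99210759 -0.00296425 -0.54580051]
rect ((528.762939453125, 296.6606140136719), (17.832609176635742, 43.40691375732422), 76.50138092041016) px [392 170  38  16 593] z 0.014408185117646218
disp frame -0.04699696886474607 -0.06873109501342776
rel blue 0.0061 0.0006
corners rel blue mm [[ -2.8  22.3]
 [ -2.8 -21.1]
 [ 15.  -21.1]
 [ 15.   22.3]]
tool cm [-0.21  9.95 20.96] tool yaw y -13.48764834583273
blue [406.1 180.2] [ 378  156   61   48 2092] depthz 0.0042 minrect [527.7 290.7] [58.3 70.5] 76.5 circ [528.1 290.5] 44.8
yellow [297.8 180.3] [ 268  156   59   50 2760] depthz 0.004 minrect [398.8 320.7] [60.6 69. ] 77.2 circ [398.8 320.4] 45.6
red [363.9  90.6] [ 344   69   41   44 1399] depthz 0.0967 minrect [483.1 399.7] [32.8 32.1] 31.6 circ [483.2 399.7] 16.7
red [202.2 165.9] [ 171  138   64   58 2875] depthz 0.028 minrect [335.8 371. ] [49.4 54.4] 83.4 circ [335.9 372.4] 27.6
red [ 76.5 201.3] [ 63 191  27  22 457] depthz 0.0676 minrect [215.9 368.1] [19.6 23.1] 76.5 circ [216.  368.5] 11.7
```

View pics/w7.png

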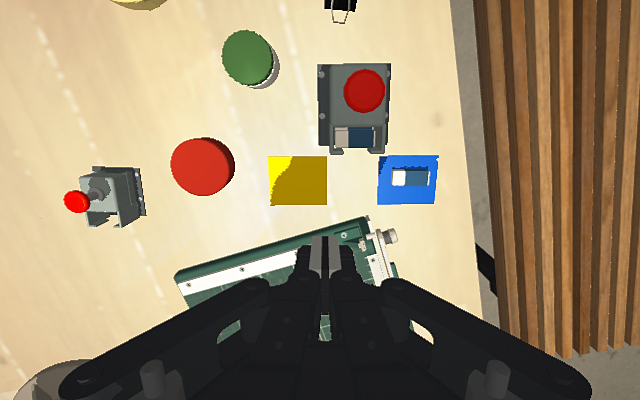

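The eraser at px (410,177) lies wholly on the blue patch, with blue showing on all sides. Its margins are at least 13 mm. The arm is clear of everything, so I'm handing the job in.

```bash
python3 -c "
from cell import bot
print(bot.sign_off())"
```

```text
the job is handed in; nothing more can be done
None
```

I pressed the plunger of the larger grey dispenser once and let it come back up. One eraser dropped out, and I pushed it about 68 mm sideways with the closed fingertips onto the blue patch. The job was handed in at about 14.6 s of the 43 s allowed; `sign_off()` gives no verdict.

- **Press:** by arm position the plunger went down about 24.6 mm of its 25 mm. I then pushed 0.5 mm more but took no reading there. The force on the plunger was about 5.5 N. Afterwards its top was back at rest height.
- **Eraser:** in the last picture it lies flat and square on the blue patch. Its centre is about 6 mm off the patch centre along x and under 1 mm off along y, with at least 13 mm of blue on every side.
- **Everything else:** no second eraser is out. The red tin, ink jar and binder clip looked undisturbed, and the robot was never moved against them. I judged this from the pictures and did not measure each one. The clip was only partly in view in the last picture.
- **Disagreements:** wrist-camera depth read 1 to 2 mm high against the table, which is within the stated calibration. One automatic eraser measurement, just before the push, picked up the dispenser's edge. I discarded it and used the earlier one.

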